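Bolt the stand foot to the T-slot rail

TASK

Bolt the stand's foot to the slotted rail with the T-bolt that has the bar-shaped nut: lower its head lengthwise into the slot in front of the foot's fork, slide it fully home into the fork, then turn the bar clockwise so that the head turns square under the slot's lips, and go on until it bites. Then give it about a sixth of a turn more so that it clamps firmly, but never force the bolt or overtighten it (no more than a third of a turn), let go, and leave everything else as it is.

Things in the scene. Friction and masses are not known exactly. Their poses are not given: they have to be found in the camera images.
- slot_mid (a point): Middle of the slot's mouth, level with the top face of a plain aluminium T-slot rail fixed on the bench (300 long, 100 wide, 36 high). x runs along the slot, towards the stand's rod; y across; z up. Open full length: mouth 18 wide, opened to 24 by 3 mm 45-degree chamfers at the top; lips 14 thick; below them a channel 38 wide, 18 high.
- rail: The same rail, origin at the centre of its underside, axes as slot_mid.
- fork_home (a point): On the top face of the stand's foot: where the bolt stem's axis stands when fully home, touching the closed end of the fork's gap. The gap is 14 wide, astride the slot, open to -x, its tips 25 before this point. x runs along the slot, into the foot: the bolt enters moving along +x. The foot is grey, 12 thick, 60 wide, and lies on the rail.
- foot: The stand's foot, origin 12 below fork_home, same axes; located by dowels, does not move. Its rod, 12 across and 260 high, stands 125 beyond fork_home along +x and carries a clamp at 200.
- bolt_head (a point): Centre of the head of the loose steel T-bolt: 34 long (x), 16 wide (y), 8 high; z points up its stem. The bolt starts upright in a pocket of the grey rack (170 x 64 x 42 high; pockets 80 apart along the head's length), hanging by its washer. Put the head into the slot at least 45 before fork_home so that it clears the fork's tips.
- bolt: The T-bolt, about 0.3 kg with nut and washer; origin 4 below bolt_head, same axes. Over the head a 16 mm square neck, 11 high, two opposite corners rounded: in the slot's mouth it lets the bolt turn only a quarter turn clockwise from above, then stops it (8 degrees play), if the washer is less than 6 above the foot. Then a 10 mm round stem.
- nut_bar (a point): Centre of the nut's bar, the grip at the bolt's top: 44 long (x), 14 wide (y), 28 high, always 28 above the underside of the unloaded washer. At the start x lies 0 to 23 degrees clockwise of the head's x and the bar 60.5 to 59.5 above bolt_head. Turn it clockwise from above to tighten; the thread's drag, 0.16 N m, carries the whole bolt round until the neck stops it.
- washer: Spring washer under the nut: steel disc 36 across, 5 thick, bears on the foot across the fork. With the neck stopped and the washer on the foot, turning the nut first draws the bolt up 2.5 mm per rad while the bar keeps its height; after 0.6 to 1 rad of this the head bites on the lips. From there the bar itself sinks, up to 2.5 mm per rad: the hand must follow it down.
- washer_face (a point): Centre of the washer's underside, 32.5 above bolt_head with the nut at its loosest. Once the head bites, the bar sinks as the spring washer gives: 1 mm for each 10 N of clamping force (plus 3 N), up to 25 N per rad. A hand held at fixed height is pulled down instead and loads the rail's lips as well. Firmly tight: 20 to 40 N, the bar 2 to 3.5 mm sunk.
- stud_knob (a point): Spare screw with a round black knob (32 across, 22 high) in the rack's other pocket; this point is the knob's centre. Not needed, leave it.
- amber: Amber bottle with red cap, 66 across, 150 high, origin under its base; leave it.
- beaker: Glass beaker, 72 across, 90 high, origin under its base; leave it.
- collar: Loose steel collar ring, 28 across, 12 high, lying between rack and rail, origin under it; leave it.
- spanner: Steel spanner, 150 long, lying on the bench; leave it.
- lidbox: Brown cardboard box, 100 x 70 x 45 high, origin under it; leave it.

How it is judged:
By the outcome, as a careful person would: the job done as asked, in the order asked, and still so for the second after the job is handed in, with the robot touching nothing.
It also fails if it takes over 72 s, if anything falls off the work surface, if the arm or the gripper's body presses on something with over 40 N, if the wrist force passes 120 N, or if a joint passes its speed limit or range.

ROBOT

A 6-joint arm with a two-finger parallel gripper is mounted at the origin on the work surface. World frame = base frame: x ahead of the robot, y to its left, z up, the work surface at z = 0. Lengths are in m, angles in degrees, forces in N, time in s.
With the tool pointing down it reaches from about 0.375 to 0.9 m from the base axis. Payload 3.1 kg.
Tool frame: the origin (TCP) lies at the very end of the fingers, on their centre line; the grasp point (between the pads) lies behind it (bot.grip_depth is the z of the grasp point in the tool frame, in m); z points along the fingers, y is the direction in which the jaws open and shut (so a half turn about z gives the same grasp; the last joint's range is limited). The gripper opens to 87 mm and grips with 3 to 60 N. Pads are 19 mm wide; open, the fingers measure 117 mm over their backs; the gripper's body (75 mm by 190 mm) begins 51 mm behind the grasp point.
Start: joints at [63.283, 30.224, 82.088, -0, 67.689, -10.227], TCP at [0.177, 0.599, 0.223] pointing down, gripper open.
Joint ranges: [-176.69, 176.69], [-43.24, 126.21], [12.49, 139.97], [-82, 262], [0, 151.66], [-163.58, 163.58]. Speed limits (degrees/s): [159.86, 159.86, 180, 180, 180, 180].

INTERFACE

Orientations are given as a 3x3 rotation matrix whose columns are the frame's x, y, z axes.
In Python, from rig import bot, vision gives the robot as it stands. The module is installed in compiled form; this text tells all that it offers.
- The arm moves only by the shell command python3 -m jog 'ROWS'. ROWS is JSON, a list of rows, each a list of 3 entries, a list of its own where there are three numbers: the shift along the tool's x, y, z in mm, then the turn, a rotation vector about the tool's x, y, z in degrees, then the closure, from 0 (fully open) to 1 (shut). In form: [[[dx, dy, dz], [wx, wy, wz], fingers], ...]. A call has 1 to 12 rows; each row is the pose to reach, as a shift and turn from the pose commanded when the call began, along the tool's axes at that moment; what a row does not reach only later rows make up. A row lasts 1/12 s, in which the tool goes at most 41.7 mm and 7.16 degrees, less where a joint would pass 70% of its speed; a pose out of reach is approached as far as the arm can. A call with a gripper value outside its range is refused whole. The fingers move at their own pace and stop on an object; the grip force is fixed at half the most. Time passes only in rows, so rows that repeat a pose let the fingers close. It gives the time, the measured TCP pose, the force and the opening at its end, in the units of the state.
- bot.read_state(): the state, without advancing time (a new reading comes with each control period).
- vision.capture(name): name is "scene" or "top" or "wrist"; returns the picture (384x512x3 uint8, red, green, blue); there is no depth.
- vision.camera_info(name): a dict with "intrinsics" (3x3 intrinsics, pixels), "dist" ([k1, k2, p1, p2, k3] as OpenCV has them; the pictures are not rectified), "camera_from_world" (4x4, takes a point from world to camera coordinates); the wrist camera has in their place "mount" (4x4, takes a point from camera to tool coordinates, whose origin is the TCP and whose axes are the flange's). Camera axes: x right, y up, looking along -z (the intrinsics and any distortion apply to the point x, -y, -z); pixel columns grow to the right and rows downward; lengths in m; the calibration is good to about 2 mm. A picture is of the moment at which its call begins: read the wrist's pose just before it. camera_info takes no time and is no camera call.
- bot.hand_in(): hands the job in, once; it reports no verdict.
The state is a dict: "time_s": time; "joint_positions": joint angles; "qvel": joint speeds; "tau": joint torques, N m; "position": TCP position; "tcp_rot": TCP orientation; "force": force on the tool from outside, world axes, zero at the start; "moment": the same for the moment, N m; "opening": opening from 0.0 (shut) to 1.0 (fully open).
Only numpy, scipy, OpenCV 4.12 (cv2) and the standard library are available. Lean on these libraries where they do the work, as an engineer would, in place of code of your own. Each camera call takes 0.05 s, during which the arm holds its last target. There are 200 camera calls.

## Working session

There is one attempt and no reset: what is moved stays moved. The work goes in short steps, Python scripts to look and compute and a shell command to move; the robot and the scene stay as the last step left them, time stands still between calls to the robot, and variables do not carry over. Pictures are saved under pics/ and viewed, about 8 in all and at most 12, crops included, and the job is handed in when it is done.

```bash
mkdir -p pics
cat > h.py <<'E'
import numpy as np, cv2
from rig import bot, vision
def save(im,n,crop=None,s=1):
    if crop: x0,y0,x1,y1=crop; im=im[y0:y1,x0:x1]
    cv2.imwrite(f'pics/{n}.png',cv2.resize(im[:,:,::-1],None,fx=s,fy=s,interpolation=cv2.INTER_CUBIC))
def cam(name,st=None):
    i=vision.camera_info(name)
    if 'camera_from_world' in i: T=np.linalg.inv(np.array(i['camera_from_world']))
    else:
        W=np.eye(4);W[:3,:3]=np.array(st['tcp_rot']);W[:3,3]=st['position'];T=W@np.array(i['mount'])
    return np.array(i['intrinsics'],float),np.array(i['dist'],float),T
def ray(c,uv):
    K,d,T=c
    p=cv2.undistortPoints(np.array([[uv]],float),K,d)[0,0]
    v=T[:3,:3]@np.array([p[0],-p[1],-1]);return T[:3,3],v/np.linalg.norm(v)
def atz(c,uv,z):
    o,v=ray(c,uv);return o+v*(z-o[2])/v[2]
def tri(*cu):
    A=np.zeros((3,3));b=np.zeros(3)
    for c,uv in cu:
        o,v=ray(c,uv);P=np.eye(3)-np.outer(v,v);A+=P;b+=P@o
    x=np.linalg.solve(A,b);return x,[np.linalg.norm((np.eye(3)-np.outer(ray(c,uv)[1],ray(c,uv)[1]))@(x-c[2][:3,3]))*1000 for c,uv in cu]
def proj(c,p):
    K,d,T=c;q=np.linalg.inv(T)@np.append(p,1)
    return cv2.projectPoints(np.array([[q[0],-q[1],-q[2]]]),np.zeros(3),np.zeros(3),K,d)[0][0,0]
E
python3 - <<'E'
from h import *
st=bot.read_state();print(st,bot.grip_depth)
a=vision.capture('scene');b=vision.capture('top');w=vision.capture('wrist')
cv2.imwrite('pics/raw_top.png',b[:,:,::-1]);cv2.imwrite('pics/raw_scene.png',a[:,:,::-1])
save(np.hstack([a,b]),'all0',s=0.78);save(b,'top0',s=1.55);save(a,'scene0',s=1.55);save(w,'w0')
for n in('scene','top'):print(cam(n)[2].round(3),cam(n)[0])
print(vision.camera_info('wrist'))
E
```

```text
{'time_s': 0.0, 'joint_positions': array([ 6.32826900e+01,  3.02803995e+01,  8.21580460e+01,  1.21976367e-03,
        6.76907258e+01, -1.02267461e+01]), 'qvel': array([ 0.0637985 ,  0.08350902, -0.03235068,  0.00567449, -0.02840424,
        0.06742938]), 'tau': array([ 1.23211117e-03, -4.40024006e+01, -1.76597768e+01,  6.34317705e-02,
        5.80729195e-02, -1.51635040e-04]), 'position': array([0.17702497, 0.59861584, 0.22154708]), 'tcp_rot': array([[-9.58863980e-01,  2.83864060e-01, -1.03117331e-03],
       [ 2.83865622e-01,  9.58861976e-01, -2.00491019e-03],
       [ 4.19630929e-04, -2.21515082e-03, -9.99997459e-01]]), 'force': array([0.40458798, 0.75339146, 0.05470264]), 'moment': array([-0.03443699,  0.00827686,  0.03005071]), 'opening': 1.0006829974701736} -0.0187
[[ 0.642 -0.534  0.549  1.112]
 [ 0.766  0.445 -0.464 -0.55 ]
 [ 0.003  0.719  0.695  0.798]
 [ 0.     0.     0.     1.   ]] [[353.01760164   0.         254.26520539]
 [  0.         353.01760164 193.36554371]
 [  0.           0.           1.        ]]
[[ 0.015  0.988 -0.154  0.412]
 [-1.     0.013 -0.01  -0.099]
 [-0.007  0.154  0.988  1.117]
 [ 0.     0.     0.     1.   ]] [[461.13701423   0.         264.60063513]
 [  0.         461.13701423 188.73357679]
 [  0.           0.           1.        ]]
{'intrinsics': array([[322.53367742,   0.        , 253.63069334],
       [  0.        , 322.53367742, 189.87490696],
       [  0.        ,   0.        ,   1.        ]]), 'dist': array([-0.01432323,  0.        ,  0.        ,  0.        ,  0.        ]), 'mount': array([[-3.96478386e-04,  9.64029683e-01,  2.65794305e-01,
         7.25881112e-02],
       [ 9.99999917e-01,  4.08416327e-04,  1.03572217e-05,
         9.95536944e-05],
       [-9.85700645e-05,  2.65794287e-01, -9.64029765e-01,
        -1.62886177e-01],
       [ 0.00000000e+00,  0.00000000e+00,  0.00000000e+00,
         1.00000000e+00]])}
```

View pics/top0.png

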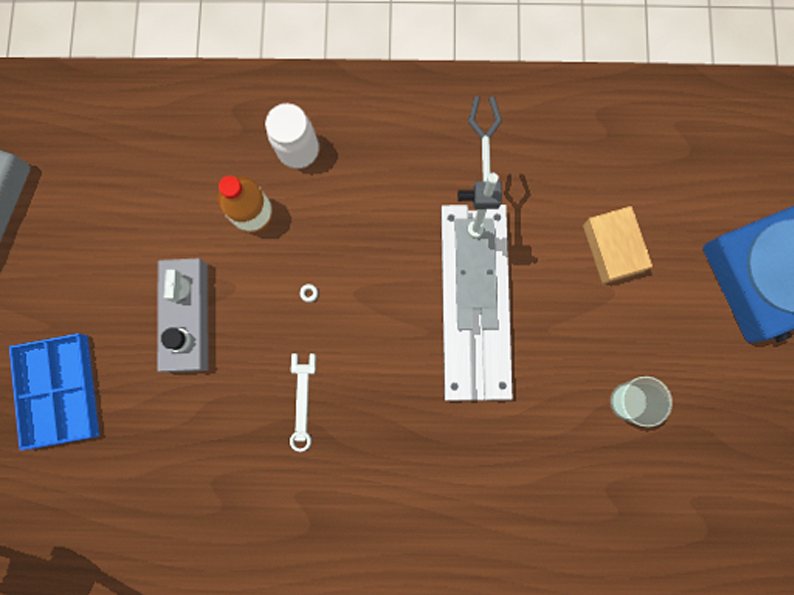

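View pics/scene0.png

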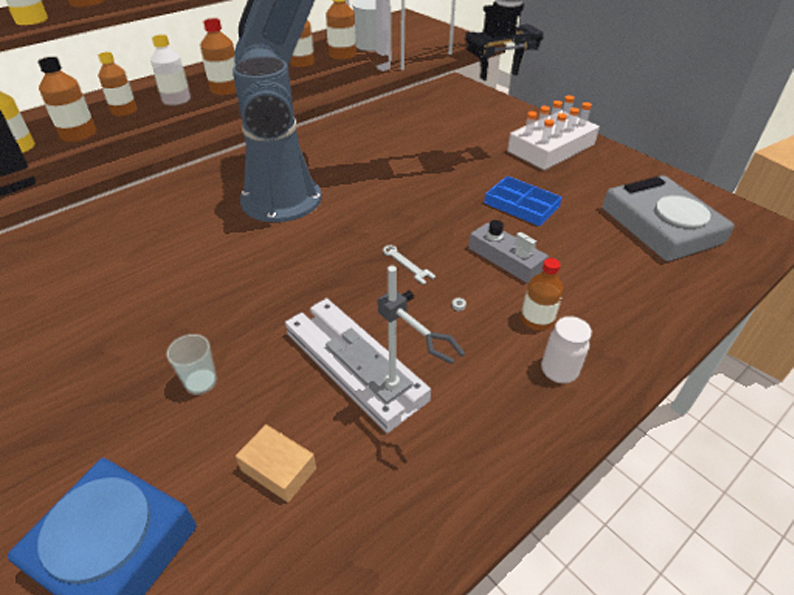

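The top view shows (x1.55 pixels): bar at (173,285), black knob at (173,340), rack below them. The rail spans (441..513, 206..401), with the fork tips at about (478,328). The scene view agrees: bar at (525,243), rod at (392,270-380).

Run:
```python
from h import *
s,t=cam('scene'),cam('top')
f=lambda u,v:((u+.5)/1.55-.5,(v+.5)/1.55-.5)
print('bar',tri((t,f(171,285)),(s,f(525,241))),'knob',tri((t,f(173,338)),(s,f(496,228))))
print('bar z.1',atz(t,f(171,285),.085),'knob',atz(t,f(173,338),.08))
for n,p in dict(TL=(441,206),TR=(506,206),BR=(513,400),BL=(446,401)).items():print(n,atz(t,f(*p),.036).round(4))
for n,p in dict(slotnear=(479,400),forktipL=(460,329),forktipR=(497,327),gapend=(478,309)).items():print(n,atz(t,f(*p),.04).round(4))
for n,p in dict(rTL=(158,260),rTR=(206,259),rBR=(209,371),rBL=(157,370)).items():print(n,atz(t,f(*p),.042).round(4))
a=cv2.imread('pics/raw_top.png')[:,:,::-1];b=cv2.imread('pics/raw_scene.png')[:,:,::-1]
c1=cv2.resize(a[160:250,95:145],None,fx=6,fy=6,interpolation=cv2.INTER_CUBIC)
c2=cv2.resize(b[135:185,295:365],None,fx=7,fy=7,interpolation=cv2.INTER_CUBIC)
o=np.zeros((540,800,3),np.uint8);o[:540,:300]=c1;o[:350,305:795]=c2;save(o,'crop1')
```

```text
bar (array([0.58019001, 0.26635799, 0.07458035]), [np.float64(0.8548868634422433), np.float64(0.8548868634423554)]) knob (array([0.50218027, 0.2609956 , 0.0669384 ]), [np.float64(0.620136270811453), np.float64(0.6201362708115402)])
bar z.1 [0.5790715  0.26340923 0.085     ] knob [0.50144259 0.25702972 0.08      ]
TL [ 0.7175 -0.1343  0.036 ]
TR [ 0.7189 -0.2357  0.036 ]
BR [ 0.4197 -0.2444  0.036 ]
BL [ 0.4168 -0.1442  0.036 ]
slotnear [ 0.4189 -0.1932  0.04  ]
forktipL [ 0.5248 -0.1644  0.04  ]
forktipR [ 0.5286 -0.2204  0.04  ]
gapend [ 0.5557 -0.1916  0.04  ]
rTL [0.6248 0.3013 0.042 ]
rTR [0.6273 0.2269 0.042 ]
rBR [0.4559 0.2123 0.042 ]
rBL [0.4561 0.2913 0.042 ]
```

View pics/crop1.png

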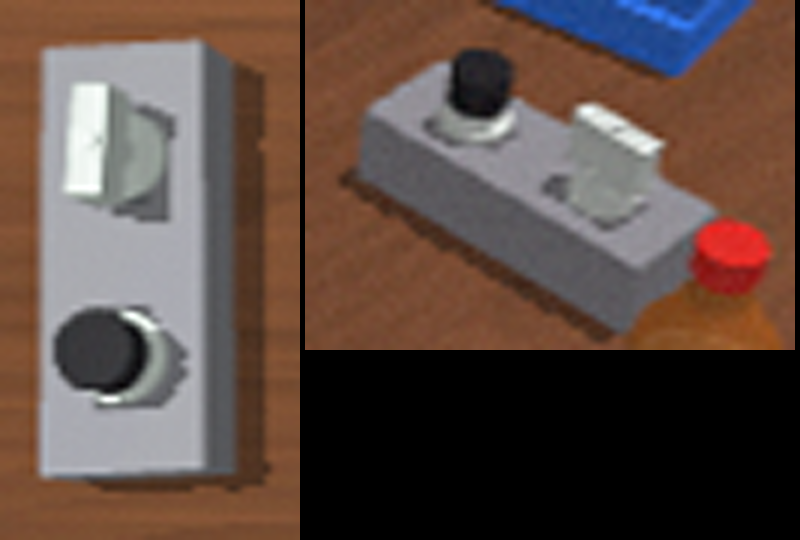

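Crop (x6 / x7): the bar's top face has corners (72,83),(112,83),(102,197),(62,195) in the top view, and its centre is at (315,129) in the scene crop. The bar leans clockwise of the rack's long axis.

Run:
```python
from h import *
s,t=cam('scene'),cam('top')
g=lambda u,v:((u+.5)/6-.5+95,(v+.5)/6-.5+160)
h=lambda u,v:((u+.5)/7-.5+295,(v+.5)/7-.5+135)
print('bar top',tri((t,g(87,140)),(s,h(315,129))))
P=[atz(t,g(*p),.084)[:2] for p in [(72,83),(112,83),(102,197),(62,195)]];print(np.round(P,4),np.mean(P,0))
d=(P[0]+P[1]-P[2]-P[3])/2;print('bar yaw',np.degrees(np.arctan2(d[1],d[0])),np.linalg.norm(d))
R=[atz(t,g(*p),.042)[:2] for p in [(40,47),(205,41),(205,470),(40,477)]];print(np.round(R,4))
for a,b in((0,3),(1,2)):
  d=R[a]-R[b];print('rack yaw',np.degrees(np.arctan2(d[1],d[0])),np.linalg.norm(d))
f=lambda u,v:((u+.5)/1.55-.5,(v+.5)/1.55-.5)
print('amber',tri((t,f(230,187)),(s,f(551,266))))
st=bot.read_state();Rt=st['tcp_rot']
print((Rt.T@(np.array([.579,.265,.20])-st['position']))*1000)
```

```text
bar top (array([0.58109469, 0.2663862 , 0.08438356]), [np.float64(0.23617742690669546), np.float64(0.23617742690649368)])
[[0.603  0.2736]
 [0.6032 0.2582]
 [0.5592 0.2591]
 [0.5597 0.2745]] [0.58126094 0.26634327]
bar yaw -1.19845027305214 0.04364768436008551
[[0.6252 0.3026]
 [0.6284 0.2365]
 [0.4586 0.2264]
 [0.4548 0.2908]]
rack yaw 3.947328248852542 0.1707665749885112
rack yaw 3.4236212336728196 0.17016788739596672
amber (array([0.7108065, 0.1676098, 0.1436195]), [np.float64(0.6900543173119963), np.float64(0.6900543173118768)])
[-480.0971845  -205.94479341   21.99854526]
```

```bash
python3 -m jog '[[[-20,-9,1],[0,0,-1],0],[[-58,-25,3],[0,0,-2],0],[[-96,-41,5],[0,0,-4],0],[[-134,-57,7],[0,0,-5],0],[[-172,-74,8],[0,0,-6],0],[[-210,-90,10],[0,0,-8],0],[[-248,-106,12],[0,0,-9],0],[[-286,-122,14],[0,0,-10],0],[[-324,-139,16],[0,0,-12],0],[[-362,-155,18],[0,0,-13],0],[[-400,-171,20],[0,0,-14],0],[[-430,-184,22],[0,0,-15.3],0]]' && python3 -m jog '[[[-40,-37,0],[0,0,0],0],[[-46,-36,0],[0,0,0],0],[[-46,-36,0],[0,0,0],0],[[-46,-36,0],[0,0,0],0]]'
python3 - <<'E'
from h import *
st=bot.read_state();print(st['position'],st['joint_positions'],st['force'],st['tcp_rot'][:,0])
w=vision.capture('wrist');save(w,'w1',s=1.5)
c=cam('wrist',st);cv2.imwrite('pics/raw_w1.png',w[:,:,::-1]);np.savez('w1.npz',R=st['tcp_rot'],p=st['position'])
print(proj(c,[.581,.266,.084]))
E
```

```text
time_s: 1.15
position: [0.5398, 0.2984, 0.2002]
tcp_rot: [[-1.0, 0.021, 0.001], [0.021, 1.0, -0.0], [-0.001, -0.0, -1.0]]
force: [0.7, -0.6, 0.3]
opening: 1.0
time_s: 1.48
position: [0.583, 0.263, 0.1999]
tcp_rot: [[-1.0, 0.023, -0.001], [0.023, 1.0, 0.0], [0.001, 0.0, -1.0]]
force: [-0.9, 0.7, 0.1]
opening: 1.001
[0.5829745  0.26299659 0.19993817] [ 1.42717019e+01  3.27867642e+01  8.11346433e+01  3.37947759e-02
  6.61502559e+01 -7.44180138e+01] [-0.87890145  0.73101191  0.05238921] [-0.99973212  0.0231054   0.00134968]
[256.83008722 183.1642716 ]
```

View pics/w1.png

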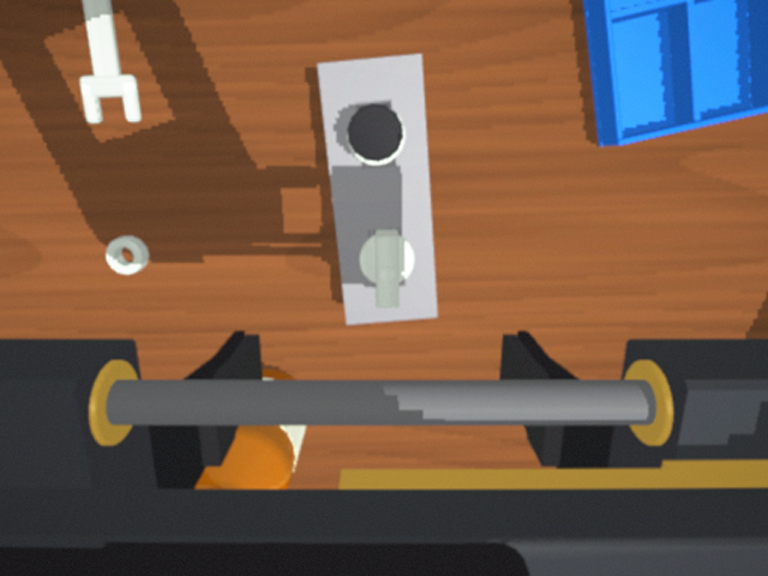

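The wrist view shows the bar around (388,270) at x1.5, the knob at (376,133), and the rack tilted slightly. I'll crop the bar for its yaw.

Run:
```python
from h import *
w=cv2.imread('pics/raw_w1.png')[:,:,::-1]
save(w,'crop2',(205,135,300,220),7)
```

```text
(no output)
```

View pics/crop2.png

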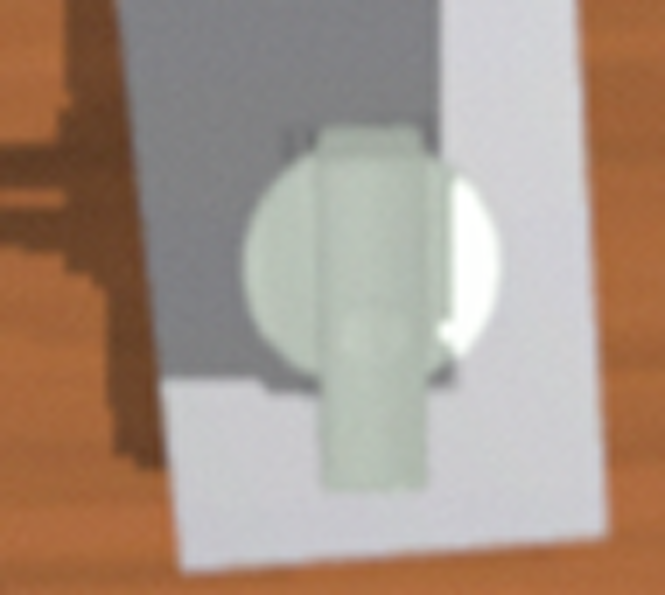

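Crop (x7): bar top-face corners are (318,157),(420,157),(427,490),(322,490); rack edges (118,0)-(180,572) and (578,0)-(608,537).

Run:
```python
from h import *
z=np.load('w1.npz');c=cam('wrist',dict(tcp_rot=z['R'],position=z['p']));t=cam('top')
q=lambda u,v:((u+.5)/7-.5+205,(v+.5)/7-.5+135)
g=lambda u,v:((u+.5)/6-.5+95,(v+.5)/6-.5+160)
P=np.array([atz(c,q(*p),.084)[:2] for p in [(318,157),(420,157),(427,490),(322,490)]]);print(P.round(4),P.mean(0))
yaw=lambda d:np.degrees(np.arctan2(d[1],d[0]))
print('bar yaw',yaw(P[2]+P[3]-P[0]-P[1]),np.linalg.norm(P[2]+P[3]-P[0]-P[1])/2)
for a,b in [((118,0),(180,572)),((578,0),(608,537)),((180,572),(608,537))]:print('rack',yaw(atz(c,q(*b),.042)-atz(c,q(*a),.042)))
print('washer',atz(c,q(372,263),.047))
cc=np.mean([(318,157),(420,157),(427,490),(322,490)],0);print('tri',tri((c,q(*cc)),(t,g(87,140))))
```

```text
[[0.5573 0.2605]
 [0.5576 0.2732]
 [0.6012 0.2735]
 [0.6009 0.2599]] [0.57927142 0.26679899]
bar yaw -0.23744069051804323 0.04358862002212703
rack 3.4067548819207247
rack 3.4411661301920153
rack 93.59797940514841
washer [0.57898354 0.26728615 0.047     ]
tri (array([0.58050664, 0.26703669, 0.08115883]), [np.float64(0.9721299908666554), np.float64(0.9721299908668446)])
```

```bash
python3 -m jog '[[[2,2,20],[0,0,-0.5],0],[[3.5,4,55],[0,0,-1],0],[[3.5,4,90],[0,0,-1],0],[[3.5,4,120],[0,0,-1],0],[[3.5,4,138],[0,0,-1],0],[[3.5,4,147],[0,0,-1],0],[[3.5,4,147],[0,0,-1],0],[[3.5,4,147],[0,0,-1],0.5],[[3.5,4,147],[0,0,-1],1],[[3.5,4,147],[0,0,-1],1],[[3.5,4,147],[0,0,-1],1],[[3.5,4,147],[0,0,-1],1]]' && python3 -m jog '[[[0,0,0],[0,0,0],1],[[0,0,0],[0,0,0],1],[[0,0,0],[0,0,0],1],[[0,0,0],[0,0,0],1]]'
```

```text
time_s: 2.53
position: [0.58, 0.2681, 0.0548]
tcp_rot: [[-1.0, 0.003, 0.002], [0.003, 1.0, 0.001], [-0.002, 0.001, -1.0]]
force: [-0.2, -0.4, -0.1]
opening: 0.705
time_s: 2.87
position: [0.5793, 0.2678, 0.0536]
tcp_rot: [[-1.0, 0.003, 0.0], [0.003, 1.0, 0.0], [-0.0, 0.0, -1.0]]
force: [-0.4, 0.4, -0.6]
opening: 0.402
```

```bash
python3 -m jog '[[[0,0,0],[0,0,0],1],[[0,0,0],[0,0,0],1],[[0,0,0],[0,0,0],1],[[0,0,0],[0,0,0],1],[[0,0,0],[0,0,0],1],[[0,0,0],[0,0,0],1],[[0,0,0],[0,0,0],1]]' && python3 -m jog '[[[0,0,-3],[0,0,0],1],[[0,0,-10],[0,0,0],1],[[0,0,-25],[0,0,0],1],[[0,0,-45],[0,0,0],1],[[0,0,-70],[0,0,0],1],[[0,0,-100],[0,0,0],1],[[0,0,-125],[0,0,0],1],[[0,0,-142],[0,0,0],1],[[0,0,-150],[0,0,0],1],[[0,0,-150],[0,0,0],1]]'
```

```text
time_s: 3.45
position: [0.5793, 0.2678, 0.0535]
tcp_rot: [[-1.0, 0.003, -0.0], [0.003, 1.0, -0.0], [0.0, -0.0, -1.0]]
force: [-0.2, -0.4, -0.2]
opening: 0.157
time_s: 4.28
position: [0.5803, 0.2684, 0.2061]
tcp_rot: [[-1.0, 0.003, 0.004], [0.003, 1.0, 0.001], [-0.004, 0.001, -1.0]]
force: [0.1, 0.6, -1.8]
opening: 0.16
```

```bash
python3 -m jog '[[[0,-10,0],[0,0,0],1],[[0,-35,0],[0,0,0],1],[[-1,-70,0],[0,0,0],1],[[-2,-110,0],[0,0,0],1],[[-3,-150,0],[0,0,0],1],[[-4,-190,0],[0,0,0],1],[[-5,-230,0],[0,0,0],1],[[-6,-270,0],[0,0,0],1],[[-7,-310,0],[0,0,0],1],[[-8,-350,0],[0,0,0],1],[[-9,-390,0],[0,0,0],1],[[-10,-420,0],[0,0,0],1]]' && python3 -m jog '[[[0,-25,0],[0,0,0],1],[[0,-36,0],[0,0,0],1],[[0,-40,0],[0,0,0],1],[[0,-40,0],[0,0,0],1],[[0,-40,0],[0,0,0],1],[[0,-40,0],[0,0,0],1]]'
python3 - <<'E'
from h import *
st=bot.read_state();print(st['position'],st['joint_positions'],st['tcp_rot'][:,0])
w=vision.capture('wrist');save(w,'w2',s=1.5)
cv2.imwrite('pics/raw_w2.png',w[:,:,::-1]);np.savez('w2.npz',R=st['tcp_rot'],p=st['position'])
E
```

```text
time_s: 5.28
position: [0.586, -0.1558, 0.2013]
tcp_rot: [[-1.0, 0.005, -0.004], [0.005, 1.0, 0.0], [0.004, 0.0, -1.0]]
force: [0.1, 0.6, -3.6]
opening: 0.161
time_s: 5.78
position: [0.5873, -0.1901, 0.2031]
tcp_rot: [[-1.0, 0.002, -0.001], [0.002, 1.0, 0.001], [0.001, 0.001, -1.0]]
force: [0.1, 0.4, -3.2]
opening: 0.157
[ 0.58730939 -0.19006733  0.2030784 ] [-2.83083535e+01  3.09116015e+01  8.43113928e+01  3.62525345e-02
  6.48877259e+01 -1.18237261e+02] [-0.99999784  0.00150886  0.00143172]
```

View pics/w2.png

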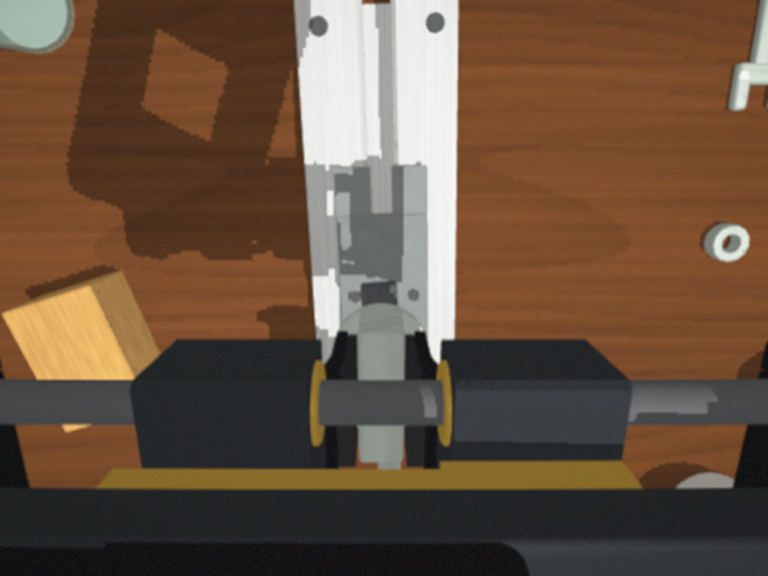

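The foot, fork gap and slot are visible: gap end near (380,213), fork tips at row 165 (x1.5). I'll enlarge them.

Run:
```python
from h import *
w=cv2.imread('pics/raw_w2.png')[:,:,::-1].astype(np.uint8)
a=cv2.cvtColor(w,cv2.COLOR_RGB2LAB);a[...,0]=cv2.createCLAHE(3,(4,4)).apply(a[...,0]);w=cv2.cvtColor(a,cv2.COLOR_LAB2RGB)
save(w,'crop3',(195,40,315,152),5.3)
```

```text
(no output)
```

View pics/crop3.png

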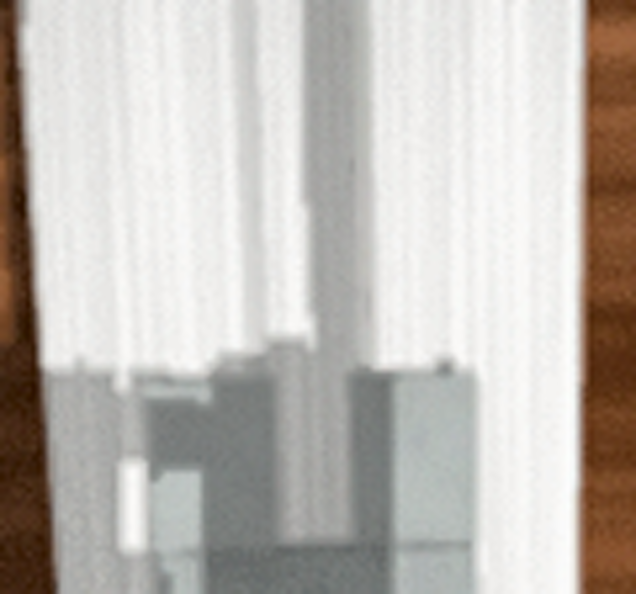

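In the crop (x5.3) the fork gap lies between x=277 and 353, closed at row 543, with tips at about row 372. The slot mouth runs from about 237 to 373, and the rail edges are at 22→60 and 583→580.

```bash
python3 - <<'E'
from h import *
z=np.load('w2.npz');c=cam('wrist',dict(tcp_rot=z['R'],position=z['p']))
q=lambda u,v:((u+.5)/5.3-.5+195,(v+.5)/5.3-.5+40)
yaw=lambda d:np.degrees(np.arctan2(d[1],d[0]))
for n,u,v,h in [('gap entry',(276+352)/2,400,.048),('gap deep',(280+353)/2,530,.048),('gap end',316,543,.048),('tipR',450,372,.048),('tipL',250,378,.048),
 ('slot10',(236+371)/2,10,.036),('slot340',(245+376)/2,340,.036),('railL0',22,5,.036),('railL',58,585,.036),('railR0',583,5,.036),('railR',580,585,.036)]:
  print(n,atz(c,q(u,v),h).round(4))
f=lambda u,v:((u+.5)/1.55-.5,(v+.5)/1.55-.5);t=cam('top')
print('top gapend',atz(t,f(478,309),.048),'tips',atz(t,f(460,329),.048),atz(t,f(497,328),.048))
print('tri gapend',tri((c,q(316,543)),(t,f(478,309))), 'tipR corner',tri((c,q(474,372)),(t,f(459,329))))
save(cv2.imread('pics/raw_top.png')[:,:,::-1],'crop4',(275,125,340,265),5)
E
python3 -c "
import cv2;a=cv2.imread('pics/crop4.png');print(a.shape);cv2.imwrite('pics/crop4.png',a[150:700])"
```

```text
gap entry [ 0.5276 -0.1895  0.048 ]
gap deep [ 0.5511 -0.189   0.048 ]
gap end [ 0.5535 -0.1891  0.048 ]
tipR [ 0.5227 -0.1649  0.048 ]
tipL [ 0.5237 -0.201   0.048 ]
slot10 [ 0.4601 -0.1912  0.036 ]
slot340 [ 0.5171 -0.1901  0.036 ]
railL0 [ 0.4591 -0.2413  0.036 ]
railL [ 0.5629 -0.2391  0.036 ]
railR0 [ 0.4593 -0.1414  0.036 ]
railR [ 0.5631 -0.1379  0.036 ]
top gapend [ 0.55464625 -0.19095498  0.048     ] tips [ 0.52399457 -0.16395204  0.048     ] [ 0.52626134 -0.21948275  0.048     ]
tri gapend (array([ 0.55125188, -0.1891272 ,  0.06995651]), [np.float64(0.45712524418110717), np.float64(0.45712524418132006)]) tipR corner (array([ 0.52244968, -0.1617076 ,  0.06148136]), [np.float64(0.12078067533464841), np.float64(0.12078067533482725)])
(700, 325, 3)
```

View pics/crop4.png

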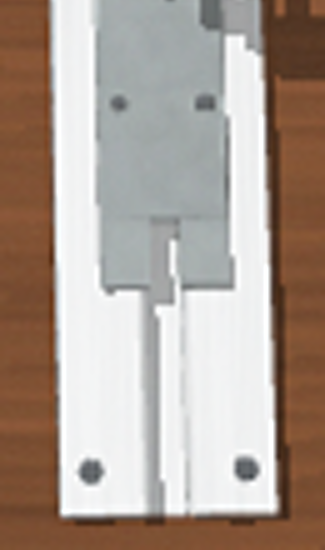

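```bash
python3 -m jog '[[[10,0,5],[0,0,1],1],[[30,0,15],[0,0,2],1],[[55,0,30],[0,0,2],1],[[75,0,50],[0,0,2],1],[[87,0,72],[0,0,2],1],[[90,0,90],[0,0,2],1],[[90,0,100],[0,0,2],1],[[90,0,106],[0,0,2],1],[[90,0,108],[0,0,2],1],[[90,0,108],[0,0,2],1],[[90,0,108],[0,0,2],1]]'
python3 - <<'E'
from h import *
st=bot.read_state();print(st['position'],st['force'],st['tcp_rot'][:,0])
a=vision.capture('scene');b=vision.capture('top')
o=np.zeros((600,800,3),np.uint8)
p=cv2.resize(a[180:280,180:290],None,fx=5,fy=5,interpolation=cv2.INTER_CUBIC);o[:500,:550]=p
p=cv2.resize(b[180:270,285:335],None,fx=5,fy=5,interpolation=cv2.INTER_CUBIC);o[:450,550:800]=p
save(o,'ins1')
E
```

```text
time_s: 6.75
position: [0.4991, -0.1921, 0.0963]
tcp_rot: [[-0.999, 0.037, 0.002], [0.037, 0.999, -0.001], [-0.002, -0.001, -1.0]]
force: [-1.1, 0.1, -2.5]
opening: 0.159
[ 0.49907796 -0.19211599  0.09631761] [-1.12240624  0.08856891 -2.47856529] [-0.99929609  0.03745723 -0.0020689 ]
```

View pics/ins1.png

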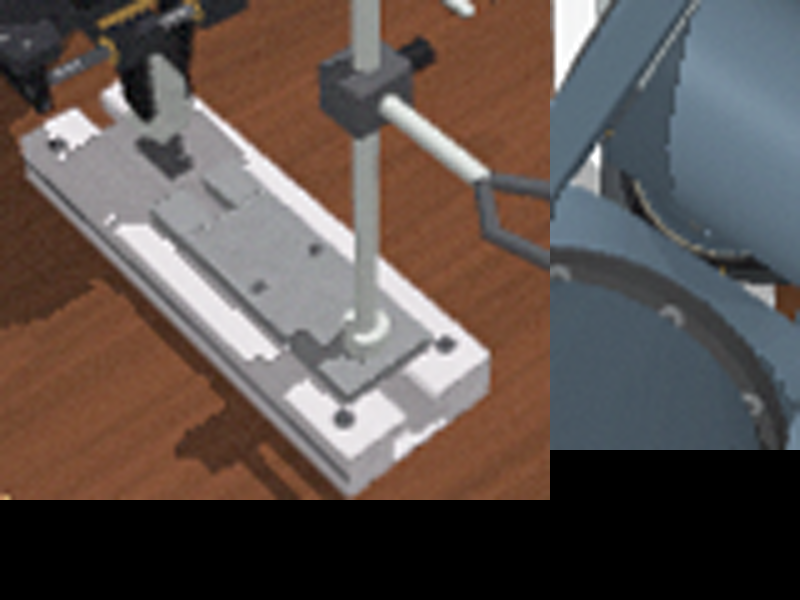

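The scene crop shows the head (about 165,155) over the slot, in front of the fork at (230,190), aligned lengthwise. Next: correct y and descend slowly.

```bash
python3 -m jog '[[[1,1.5,0],[0,0,0],1],[[1,1.5,2],[0,0,0],1],[[1,1.5,5],[0,0,0],1],[[1,1.5,7],[0,0,0],1],[[1,1.5,8],[0,0,0],1],[[1,1.5,8],[0,0,0],1],[[1,1.5,8],[0,0,0],1]]' ; python3 -m jog '[[[0,0,3],[0,0,0],1],[[0,0,6],[0,0,0],1],[[0,0,8],[0,0,0],1],[[0,0,8],[0,0,0],1]]'; python3 -c "
from rig import bot;s=bot.read_state();print(s['position'],s['force'],s['moment'])"
```

```text
time_s: 7.43
position: [0.4967, -0.1903, 0.0874]
tcp_rot: [[-0.999, 0.038, -0.0], [0.038, 0.999, 0.0], [0.0, 0.0, -1.0]]
force: [-0.9, -0.4, -2.4]
opening: 0.158
time_s: 7.77
position: [0.4964, -0.1901, 0.079]
tcp_rot: [[-0.999, 0.038, -0.001], [0.038, 0.999, 0.001], [0.001, 0.001, -1.0]]
force: [0.1, -0.1, -2.4]
opening: 0.158
[ 0.49644757 -0.19007151  0.07895509] [ 0.11885106 -0.08989688 -2.35112735] [ 0.02950237 -0.02666989 -0.00807075]
```

```bash
python3 -m jog '[[[0,0,3],[0,0,0],1],[[0,0,6],[0,0,0],1],[[0,0,9],[0,0,0],1],[[0,0,9],[0,0,0],1]]'; python3 -m jog '[[[0,0,3],[0,0,0],1],[[0,0,6],[0,0,0],1],[[0,0,8],[0,0,0],1],[[0,0,8],[0,0,0],1],[[0,0,8],[0,0,0],1]]'; python3 -c "
from rig import bot;s=bot.read_state();print(s['position'],s['force'],s['moment'])"
```

```text
time_s: 8.1
position: [0.4964, -0.19, 0.0699]
tcp_rot: [[-0.999, 0.038, -0.001], [0.038, 0.999, 0.001], [0.001, 0.001, -1.0]]
force: [0.4, -0.2, -2.6]
opening: 0.161
time_s: 8.52
position: [0.4967, -0.1902, 0.0624]
tcp_rot: [[-0.999, 0.038, -0.0], [0.038, 0.999, 0.0], [0.0, 0.0, -1.0]]
force: [0.9, 0.7, -2.4]
opening: 0.16
[ 0.49670693 -0.19020133  0.06236189] [ 0.85442425  0.68960027 -2.39042933] [ 0.02116233 -0.0493011  -0.00211306]
```

```bash
python3 -m jog '[[[-4,0.3,0],[0,0,0],1],[[-10,0.7,0],[0,0,0],1],[[-16,1.1,0],[0,0,0],1],[[-22,1.5,0],[0,0,0],1],[[-28,1.9,0],[0,0,0],1],[[-28,1.9,0],[0,0,0],1]]'; python3 -m jog '[[[-5,0.3,0],[0,0,0],1],[[-10,0.7,0],[0,0,0],1],[[-15,1,0],[0,0,0],1],[[-19,1.3,0],[0,0,0],1],[[-19,1.3,0],[0,0,0],1]]'; python3 -c "
from rig import bot;s=bot.read_state();print(s['position'],s['force'],s['moment'])"
```

```text
time_s: 9.02
position: [0.527, -0.1899, 0.0628]
tcp_rot: [[-0.999, 0.038, 0.003], [0.038, 0.999, -0.001], [-0.003, -0.001, -1.0]]
force: [0.9, 0.7, -2.3]
opening: 0.158
time_s: 9.43
position: [0.5452, -0.1891, 0.0627]
tcp_rot: [[-0.999, 0.038, 0.002], [0.038, 0.999, -0.001], [-0.002, -0.001, -1.0]]
force: [-0.0, -2.0, -3.4]
opening: 0.153
[ 0.5451984  -0.18914997  0.0626517 ] [-0.021322   -2.00969227 -3.39638392] [-0.01999085  0.00713124  0.0313146 ]
```

```bash
python3 -m jog '[[[-1,-0.4,0],[0,0,0],1],[[-2,-0.3,0],[0,0,0],1],[[-3,-0.2,0],[0,0,0],1],[[-3,-0.2,0],[0,0,0],1]]'; python3 -m jog '[[[-1,0,0],[0,0,0],1],[[-2,0.1,0],[0,0,0],1],[[-2,0.1,0],[0,0,0],1],[[-2,0.1,0],[0,0,0],1]]';python3 -c "
from rig import bot;s=bot.read_state();print(s['position'],s['force'],s['moment'])"
```

```text
time_s: 9.77
position: [0.5469, -0.1892, 0.0626]
tcp_rot: [[-0.999, 0.038, 0.0], [0.038, 0.999, -0.0], [-0.0, -0.0, -1.0]]
force: [0.5, 0.9, -3.1]
opening: 0.16
time_s: 10.1
position: [0.5489, -0.1892, 0.0626]
tcp_rot: [[-0.999, 0.038, -0.0], [0.038, 0.999, -0.0], [0.0, -0.0, -1.0]]
force: [-0.0, 0.6, -3.6]
opening: 0.161
[ 0.54889708 -0.18917265  0.06256277] [-2.54654623e-03  6.22644344e-01 -3.62457099e+00] [-0.00902168  0.0014498  -0.02525351]
```

```bash
python3 -m jog '[[[-0.7,0,0],[0,0,0],1],[[-1.5,0.1,0],[0,0,0],1],[[-1.5,0.1,0],[0,0,0],1]]'; python3 -m jog '[[[-0.7,0,0],[0,0,0],1],[[-1.5,0.1,0],[0,0,0],1],[[-1.5,0.1,0],[0,0,0],1]]'
```

```text
time_s: 10.35
position: [0.5494, -0.189, 0.0625]
tcp_rot: [[-0.999, 0.038, -0.002], [0.038, 0.999, 0.0], [0.002, 0.0, -1.0]]
force: [-3.0, -0.3, -1.4]
opening: 0.16
time_s: 10.6
position: [0.5497, -0.189, 0.0624]
tcp_rot: [[-0.999, 0.037, -0.005], [0.037, 0.999, 0.001], [0.005, 0.001, -1.0]]
force: [-5.7, -2.2, 1.8]
opening: 0.156
```

Home contact reached at x≈0.5495 (force −5.7 N). I'll ease off a little and lower the washer onto the foot.

```bash
python3 -m jog '[[[1.5,0,0],[0,0,0],1],[[1.5,0,1],[0,0,0],1],[[1.5,0,1.5],[0,0,0],1],[[1.5,0,1.5],[0,0,0],1]]'; python3 -m jog '[[[0,0,0.5],[0,0,0],1],[[0,0,1],[0,0,0],1],[[0,0,1],[0,0,0],1]]';python3 -m jog '[[[0,0,0.5],[0,0,0],1],[[0,0,1],[0,0,0],1],[[0,0,1],[0,0,0],1]]'
```

```text
time_s: 10.93
position: [0.5495, -0.1886, 0.0608]
tcp_rot: [[-0.999, 0.038, -0.002], [0.038, 0.999, 0.001], [0.002, 0.001, -1.0]]
force: [-4.7, -0.8, 0.3]
opening: 0.161
time_s: 11.18
position: [0.5496, -0.1886, 0.0598]
tcp_rot: [[-0.999, 0.038, -0.002], [0.038, 0.999, 0.001], [0.002, 0.001, -1.0]]
force: [-4.1, -0.7, -0.3]
opening: 0.155
time_s: 11.43
position: [0.5496, -0.1886, 0.0594]
tcp_rot: [[-0.999, 0.038, -0.002], [0.038, 0.999, 0.001], [0.002, 0.001, -1.0]]
force: [-6.5, 0.1, 3.1]
opening: 0.157
```

```bash
python3 -m jog '[[[1,0,-0.3],[0,0,1],1],[[1,0,-0.3],[0,0,5],1],[[1,0,-0.3],[0,0,10],1],[[1,0,-0.3],[0,0,15],1],[[1,0,-0.3],[0,0,20],1],[[1,0,-0.3],[0,0,20],1]]';python3 -c "
from rig import bot;s=bot.read_state();print(s['moment'],s['joint_positions'])"; python3 -m jog '[[[0,0,0],[0,0,4],1],[[0,0,0],[0,0,10],1],[[0,0,0],[0,0,15],1],[[0,0,0],[0,0,20],1],[[0,0,0],[0,0,25],1],[[0,0,0],[0,0,30],1],[[0,0,0],[0,0,30],1]]';python3 -c "
from rig import bot;s=bot.read_state();print(s['moment'],s['force'])"
```

```text
time_s: 11.93
position: [0.5494, -0.1883, 0.0594]
tcp_rot: [[-0.925, 0.379, -0.0], [0.379, 0.925, 0.001], [0.0, 0.001, -1.0]]
force: [-3.1, 0.9, -0.0]
opening: 0.158
[0.28193149 0.6687462  0.03274086] [-2.99603896e+01  3.99922378e+01  9.56449914e+01  6.07577903e-02
  4.43955342e+01 -9.77049992e+01]
time_s: 12.52
position: [0.5494, -0.1883, 0.0594]
tcp_rot: [[-0.613, 0.79, -0.0], [0.79, 0.613, 0.001], [0.001, 0.001, -1.0]]
force: [-3.2, 1.7, 1.6]
opening: 0.16
[ 0.30471152  0.62906917 -0.00289374] [-3.22743806  1.69383647  1.64644883]
```

```bash
python3 -m jog '[[[0,0,0],[0,0,5],1],[[0,0,0],[0,0,11],1],[[0,0,0],[0,0,17],1],[[0,0,0],[0,0,23],1],[[0,0,0],[0,0,29],1],[[0,0,0],[0,0,32],1],[[0,0,0],[0,0,32],1]]';python3 -c "
from rig import bot;s=bot.read_state();print(s['moment'],s['force'])"; for i in 1 2; do python3 -m jog '[[[0,0,0],[0,0,4],1],[[0,0,0],[0,0,7],1],[[0,0,0],[0,0,7],1]]';python3 -c "
from rig import bot;s=bot.read_state();print(s['moment'],s['force'])"; done
```

```text
time_s: 13.1
position: [0.5495, -0.1884, 0.0594]
tcp_rot: [[-0.103, 0.995, 0.0], [0.995, 0.103, 0.001], [0.001, 0.0, -1.0]]
force: [-2.3, 2.2, 1.2]
opening: 0.158
[0.38858912 0.63756599 0.03486617] [-2.3278258   2.24668531  1.15700926]
time_s: 13.35
position: [0.5495, -0.1885, 0.0594]
tcp_rot: [[0.018, 1.0, 0.0], [1.0, -0.018, 0.001], [0.001, 0.0, -1.0]]
force: [-2.2, 3.1, 1.4]
opening: 0.155
[ 0.46527077  0.60092656 -0.02067508] [-2.1813431   3.148043    1.43788926]
time_s: 13.6
position: [0.5496, -0.1889, 0.0594]
tcp_rot: [[0.139, 0.99, 0.0], [0.99, -0.139, 0.0], [0.0, 0.0, -1.0]]
force: [-2.8, 1.8, 0.9]
opening: 0.157
[0.23460258 0.60784863 0.00918518] [-2.81020122  1.76880406  0.87569243]
```

```bash
for i in 1 2 3 4; do python3 -m jog '[[[0,0,0],[0,0,3],1],[[0,0,0],[0,0,5],1],[[0,0,0],[0,0,5],1]]' | sed -n '1,2p;4p';python3 -c "
from rig import bot;s=bot.read_state();print(s['moment'],s['force'])"; done
```

```text
time_s: 13.85
position: [0.5496, -0.1892, 0.0594]
force: [-2.6, 1.4, 0.9]
[0.10519602 0.62511523 0.09227203] [-2.60354511  1.38548627  0.93545074]
time_s: 14.1
position: [0.5496, -0.1892, 0.0593]
force: [-2.1, 1.4, -0.2]
[0.12366282 0.59485814 0.08825509] [-2.08524099  1.3983176  -0.17794334]
time_s: 14.35
position: [0.5496, -0.1892, 0.0592]
force: [-2.9, 1.3, -1.4]
[0.10524509 0.55903862 0.11310766] [-2.87977749  1.30045818 -1.38545035]
time_s: 14.6
position: [0.5496, -0.1892, 0.059]
force: [-1.4, 0.4, -2.6]
[0.03663486 0.52691476 0.09386547] [-1.43953819  0.39527182 -2.6371634 ]
```

```bash
for i in 1 2; do python3 -m jog '[[[0,0,0],[0,0,3],1],[[0,0,0],[0,0,5],1],[[0,0,0],[0,0,5],1]]' | sed -n '1,2p;4p';python3 -c "
from rig import bot;s=bot.read_state();print(s['moment'],s['force'],s['tcp_rot'][:,0])"; done;  python3 -m jog '[[[0,0,0.3],[0,0,0],1],[[0,0,0.5],[0,0,0],1],[[0,0,0.5],[0,0,0],1]]' | sed -n '1,2p;4p'
```

```text
time_s: 14.85
position: [0.5496, -0.1892, 0.059]
force: [-0.3, 0.9, -4.4]
[-0.0108268   0.438437    0.04186077] [-0.28993532  0.87016288 -4.39590516] [ 5.45227437e-01  8.38288150e-01 -1.38100437e-04]
time_s: 15.1
position: [0.5496, -0.1892, 0.059]
force: [-1.7, 0.2, -5.0]
[-0.0117107   0.38976546  0.04200435] [-1.71842894  0.17661694 -4.95706277] [ 6.16313422e-01  7.87500959e-01 -8.00973752e-05]
time_s: 15.35
position: [0.5496, -0.1892, 0.0589]
force: [-2.1, 0.1, -2.7]
```

```bash
for i in 1 2 3 4 5; do python3 -m jog '[[[0,0,0],[0,0,3],1],[[0,0,0],[0,0,5],1],[[0,0,0],[0,0,5],1]]' | sed -n '1,2p;4p';python3 -c "
from rig import bot;s=bot.read_state();print(s['moment'].round(3),s['force'].round(2),s['position'][2].round(5))"; done
```

```text
time_s: 15.6
position: [0.5496, -0.1892, 0.0589]
force: [-1.3, 0.5, -3.0]
[-0.131  0.383  0.111] [-1.27  0.49 -3.03] 0.05885
time_s: 15.85
position: [0.5496, -0.1892, 0.0588]
force: [-1.7, -0.1, -3.0]
[-0.167  0.408  0.125] [-1.72 -0.1  -3.  ] 0.05879
time_s: 16.1
position: [0.5496, -0.1892, 0.0589]
force: [-1.1, 0.1, -4.5]
[-0.179  0.431  0.131] [-1.08  0.08 -4.48] 0.05887
time_s: 16.35
position: [0.5496, -0.1892, 0.0588]
force: [-1.6, -0.9, -4.7]
[-0.225  0.349  0.075] [-1.58 -0.86 -4.7 ] 0.05883
time_s: 16.6
position: [0.5496, -0.1892, 0.0588]
force: [0.2, -1.0, -5.7]
[-0.217  0.344  0.098] [ 0.19 -0.99 -5.67] 0.05884
```

```bash
for i in 1 2 3; do python3 -m jog '[[[0,0,0],[0,0,3],1],[[0,0,0],[0,0,5],1],[[0,0,0],[0,0,5],1]]' | sed -n '1p';python3 -c "
from rig import bot;s=bot.read_state();print(s['moment'].round(3),s['force'].round(2),s['position'].round(5))"; done
```

```text
time_s: 16.85
[-0.29   0.359  0.115] [-0.85 -1.78 -6.06] [ 0.54962 -0.18925  0.05886]
time_s: 17.1
[-0.275  0.292  0.087] [-0.91 -0.69 -6.7 ] [ 0.54961 -0.18925  0.05874]
time_s: 17.35
[-0.392  0.31   0.083] [-0.05 -1.62 -6.01] [ 0.54963 -0.18924  0.05877]
```

```bash
for i in 1 2 3; do python3 -m jog '[[[0,0,0],[0,0,3],1],[[0,0,0],[0,0,5],1],[[0,0,0],[0,0,5],1]]' | sed -n '1p';python3 -c "
from rig import bot;s=bot.read_state();print(s['moment'].round(3),s['force'].round(2),s['position'].round(5),s['joint_positions'][5])"; done
```

```text
time_s: 17.6
[-0.417  0.299  0.063] [ 0.19 -1.82 -7.08] [ 0.54962 -0.18924  0.0588 ] 53.07422752546845
time_s: 17.85
[-0.452  0.202  0.11 ] [-0.31 -1.64 -6.23] [ 0.54959 -0.18926  0.05882] 58.071718687483234
time_s: 18.1
[-0.449  0.265  0.09 ] [-0.69 -2.6  -6.57] [ 0.54961 -0.18928  0.05872] 63.06964422768352
```

Run:
```python
from h import *
st=bot.read_state();a=vision.capture('scene');w=vision.capture('wrist')
o=np.zeros((600,800,3),np.uint8)
p=cv2.resize(a[190:250,190:250],None,fx=7,fy=7,interpolation=cv2.INTER_CUBIC);o[:420,:420]=p
p=cv2.resize(w[170:320,180:330],None,fx=2.5,fy=2.5,interpolation=cv2.INTER_CUBIC);o[:375,424:799]=p
save(o,'chk')
```

```text
(no output)
```

View pics/chk.png

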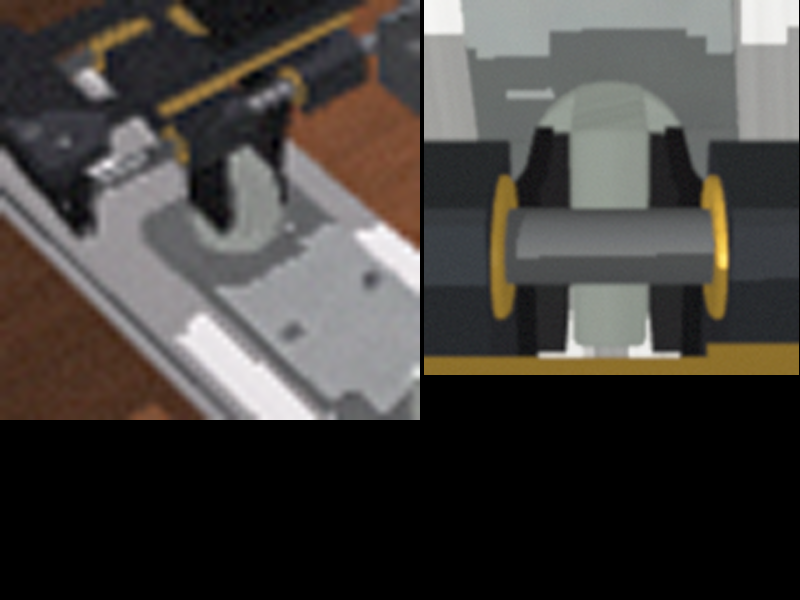

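The check shows the bar square in the pads, turned about 180°, with the washer on the foot. No sink shows in z, so I'll compare the bar's position relative to the gripper against the earlier wrist picture, to detect slip in the pads.

Run:
```python
from h import *
w=vision.capture('wrist');cv2.imwrite('pics/raw_w3.png',w[:,:,::-1])
a=cv2.cvtColor(cv2.imread('pics/raw_w2.png'),cv2.COLOR_BGR2GRAY);b=cv2.cvtColor(w,cv2.COLOR_RGB2GRAY)
for u in (244,250,256,262):
  print(u,'before',a[195:225:1,u-1:u+2].mean(1).astype(int).tolist());print(u,'now   ',b[195:225,u-1:u+2].mean(1).astype(int).tolist())
for u in (246,256):
  print('bot',a[282:318,u-1:u+2].mean(1).astype(int).tolist());print('now',b[282:318,u-1:u+2].mean(1).astype(int).tolist())
for r in (225,230,235,240,245,296,302):
  print('row',r,a[r,222:290].tolist());print('now',b[r,222:290].tolist())
o=np.zeros((560,800,3),np.uint8)
for i,n in enumerate(('w2','w3')):
  p=cv2.imread(f'pics/raw_{n}.png')[190:325,205:303,::-1];o[:540,i*400:i*400+392]=cv2.resize(p,None,fx=4,fy=4,interpolation=cv2.INTER_CUBIC)
save(o,'cmp')
```

```text
244 before [70, 69, 68, 69, 69, 68, 67, 75, 101, 122, 132, 135, 134, 135, 134, 133, 134, 133, 135, 133, 130, 131, 132, 132, 130, 128, 134, 141, 145, 146]
244 now    [105, 105, 105, 103, 105, 103, 104, 107, 116, 129, 136, 138, 140, 139, 138, 137, 138, 138, 139, 138, 134, 134, 135, 135, 133, 134, 137, 142, 148, 150]
250 before [69, 70, 70, 69, 70, 68, 79, 110, 131, 134, 135, 134, 136, 133, 133, 134, 134, 135, 132, 129, 131, 132, 129, 128, 131, 133, 138, 143, 147, 147]
250 now    [105, 104, 104, 104, 103, 104, 106, 116, 131, 139, 138, 138, 139, 137, 138, 136, 139, 139, 136, 134, 135, 137, 135, 133, 134, 136, 141, 147, 150, 152]
256 before [68, 67, 67, 68, 67, 67, 78, 114, 131, 135, 136, 134, 134, 132, 134, 134, 134, 130, 129, 131, 130, 129, 129, 131, 132, 134, 138, 143, 145, 145]
256 now    [106, 106, 104, 105, 105, 104, 107, 119, 132, 139, 141, 138, 137, 137, 137, 138, 139, 136, 134, 135, 135, 134, 133, 135, 137, 138, 141, 147, 150, 151]
262 before [91, 82, 78, 71, 66, 66, 67, 80, 113, 132, 134, 133, 133, 134, 136, 132, 130, 131, 133, 131, 128, 130, 132, 134, 135, 134, 135, 138, 142, 1
[... 4570 characters left out ...]
8, 39, 37, 40, 38, 36, 38, 40, 38, 38, 41, 39, 40, 29, 24, 18, 20, 22, 25, 21]
row 302 [22, 23, 25, 33, 40, 38, 36, 37, 36, 37, 43, 35, 37, 35, 39, 58, 91, 118, 133, 140, 143, 143, 147, 147, 146, 148, 149, 148, 146, 148, 149, 149, 147, 147, 147, 146, 143, 142, 142, 141, 141, 142, 142, 141, 140, 137, 123, 96, 64, 43, 38, 37, 35, 35, 40, 42, 40, 40, 39, 38, 36, 26, 20, 20, 19, 15, 21, 19]
now [23, 22, 21, 36, 40, 39, 43, 40, 38, 36, 42, 42, 38, 39, 50, 129, 209, 200, 159, 145, 146, 148, 151, 152, 153, 154, 150, 153, 153, 151, 152, 150, 151, 152, 152, 150, 147, 148, 148, 144, 146, 146, 146, 145, 145, 141, 165, 208, 150, 70, 38, 36, 37, 41, 40, 40, 41, 40, 37, 38, 38, 31, 22, 22, 22, 20, 22, 20]
```

View pics/cmp.png

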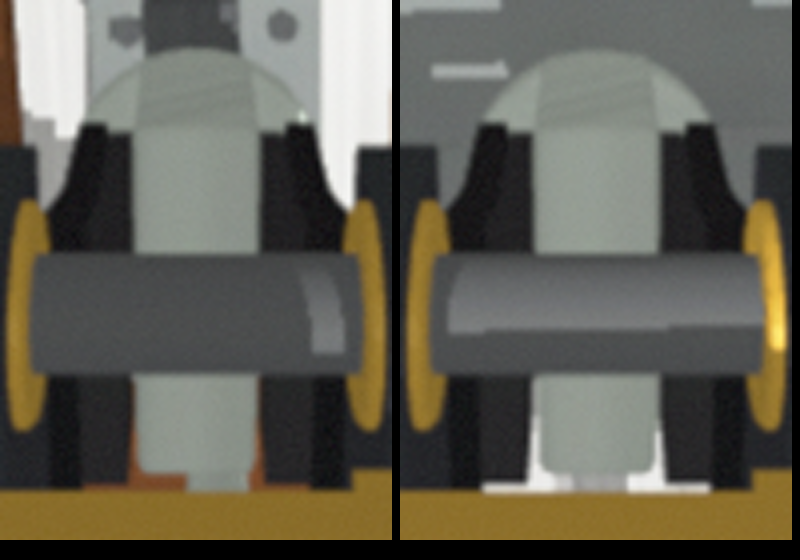

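```bash
cat > r.py <<'E'
from rig import bot;s=bot.read_state();print(round(s['time_s'],2),s['moment'].round(3),s['force'].round(2),s['position'].round(5),s['tcp_rot'][:2,0].round(3))
E
for i in 1 2; do python3 -m jog '[[[0,0,0.5],[0,0,0],1],[[0,0,0.5],[0,0,0],1],[[0,0,0.5],[0,0,0],1]]' >/dev/null;python3 r.py; done
for i in 1 2; do python3 -m jog '[[[0,0,0],[0,0,3],1],[[0,0,0],[0,0,5],1],[[0,0,0],[0,0,5],1]]' >/dev/null;python3 r.py; done
```

```text
18.5 [-0.569  0.288  0.211] [-0.66 -3.43 -5.56] [ 0.54961 -0.18926  0.05866] [ 0.998 -0.055]
18.75 [-0.506  0.463  0.134] [-1.82 -2.77  0.86] [ 0.54966 -0.18922  0.05853] [ 0.998 -0.055]
19.0 [-0.604  0.486  0.073] [-2.56 -2.4   0.35] [ 0.54964 -0.18925  0.05834] [ 0.99  -0.143]
19.25 [-0.594  0.473  0.031] [-1.79 -2.84  0.39] [ 0.54964 -0.18926  0.05819] [ 0.974 -0.228]
```

Once the hand was lowered, the bar sinks with the turning: bitten, about 1.4 mm down from first contact (0.0596). I'll follow it down while turning on.

```bash
for i in 1 2 3; do python3 -m jog '[[[0,0,0.1],[0,0,3],1],[[0,0,0.2],[0,0,5],1],[[0,0,0.2],[0,0,5],1]]' >/dev/null;python3 r.py; done
```

```text
19.5 [-0.637  0.551  0.049] [-1.47 -3.08 -0.17] [ 0.54965 -0.18927  0.05799] [ 0.95  -0.311]
19.75 [-0.681  0.531  0.074] [-2.58 -3.08  0.94] [ 0.54962 -0.18928  0.05778] [ 0.92  -0.393]
20.0 [-0.687  0.532  0.093] [-1.8  -3.51  2.42] [ 0.54964 -0.18929  0.05759] [ 0.882 -0.471]
```

```bash
for i in 1 2 3; do python3 -m jog '[[[0,0,0.1],[0,0,3],1],[[0,0,0.1],[0,0,5],1],[[0,0,0.1],[0,0,5],1]]' >/dev/null;python3 r.py; done
```

```text
20.25 [-0.726  0.495  0.13 ] [-1.63 -3.07  1.6 ] [ 0.54959 -0.18931  0.05738] [ 0.838 -0.546]
20.5 [-0.725  0.56   0.134] [-1.8  -4.01  1.22] [ 0.54961 -0.1893   0.05724] [ 0.787 -0.617]
20.75 [-0.796  0.537  0.172] [-2.18 -4.17  1.09] [ 0.54958 -0.18929  0.05704] [ 0.731 -0.683]
```

```bash
python3 -m jog '[[[0,0,0],[0,0,0],0.7],[[0,0,0],[0,0,0],0.5],[[0,0,0],[0,0,0],0.5],[[0,0,0],[0,0,0],0.4],[[0,0,0],[0,0,0],0.4],[[0,0,0],[0,0,0],0.4],[[0,0,0],[0,0,0],0.4],[[0,0,0],[0,0,0],0.4]]'; python3 -m jog '[[[0,0,-5],[0,0,0],0.4],[[0,0,-15],[0,0,0],0.4],[[0,0,-30],[0,0,0],0.4],[[0,0,-50],[0,0,0],0.4],[[0,0,-70],[0,0,0],0.4],[[0,0,-90],[0,0,0],0.4],[[0,0,-110],[0,0,0],0.4],[[0,0,-120],[0,0,0],0.4],[[0,0,-120],[0,0,0],0.4]]'
python3 - <<'E'
from h import *
st=bot.read_state();w=vision.capture('wrist');a=vision.capture('scene')
o=np.zeros((576,800,3),np.uint8);o[:384,:512]=w
p=cv2.resize(a[185:255,185:255],None,fx=4,fy=4,interpolation=cv2.INTER_CUBIC);o[:280,515:795]=p
save(o,'fin');print(st['position'],st['force'],st['joint_positions'])
c=cam('wrist',st);print(proj(c,[.5496,-.1892,.087]),proj(cam('scene'),[.5496,-.1892,.087]))
E
```

```text
time_s: 21.42
position: [0.5494, -0.1889, 0.0569]
tcp_rot: [[0.729, -0.684, -0.0], [-0.684, -0.729, 0.0], [-0.0, -0.0, -1.0]]
force: [0.5, 0.7, 0.2]
opening: 0.586
time_s: 22.17
position: [0.5511, -0.1899, 0.1803]
tcp_rot: [[0.729, -0.684, 0.006], [-0.684, -0.729, -0.003], [0.007, -0.002, -1.0]]
force: [0.1, -0.4, 0.4]
opening: 0.6
[ 0.55112956 -0.18989926  0.18028933] [ 0.14327646 -0.40910147  0.37381292] [-2.99914476e+01  2.98063912e+01  9.10130947e+01  4.77607347e-03
  5.87956423e+01  1.03192574e+02]
[254.65242234 194.76677145] [222.6352506  211.60202741]
```

View pics/fin.png

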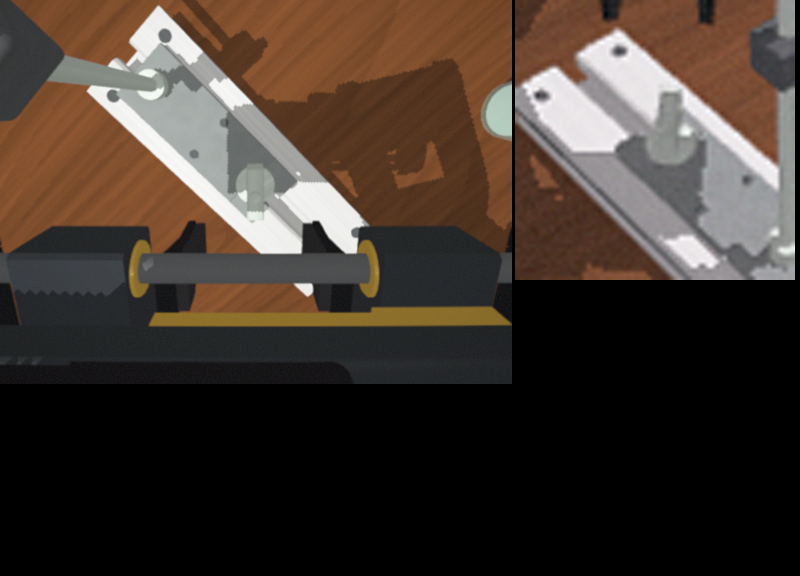

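The wrist view shows the bar at (255,190), still aligned with the tool, so it did not unwind. The washer is flat on the foot at the gap's end, and everything else is undisturbed.

```bash
python3 -c "
from rig import bot;print(bot.hand_in())"
```

```text
the job is handed in; nothing more can be done
None
```

The T-bolt is clamped in the fork and the job is handed in, at about 22 s on the robot's clock. I can't see the verdict.

- **Placing:** I lowered the head lengthwise into the slot about 52 mm before fork_home. I then slid it home until it touched the closed end of the gap (about 6 N) and set the washer on the foot.
- **Tightening:** I turned the bar 221° clockwise in all. That is about 98° to the neck's stop, then roughly 55–60° of slack to the bite. The last 63–70° or so was tightening, a little over a sixth of a turn and well under a third.
- **Clamp:** The bar sank about 2.5 mm from first washer contact, which is about 25 N. That reference height is good to a few tenths of a millimetre.
- **Last look:** After I let go and backed off, the bar had not unwound and the washer lay flat on the foot at the gap's end. Nothing in view had been disturbed, and the tool's force was near zero.

**Checks that disagreed:**
- I could not tell the bite from the turning torque, which read about 0.1 N m where 0.16 was expected.
- For part of the turn after the expected bite, I held the hand too high and it pulled up on the bolt, reading up to about 7 N. I then lowered it and it followed the bar down from there. The bite angle is therefore inferred from the geometry and the sink.

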